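Check the oil of the feeder gearbox with its dipstick

TASK

Check the oil level of the grey gearbox on the saw table: swing the small round dust cover off the mouth of its slanting dipstick tube and leave it open, pick up the wiped dipstick and push it down the tube until its hex collar sits fully home on the mouth. Then draw the dipstick right out again and hold it up level, well above the gearbox and touching nothing but the gripper, so that the marks at its tip can be read. Finish while still holding it there, motionless; do not put it down, and leave the screw cup, shim tin and tape measure where they stand.

Things in the scene. Friction and masses are not known exactly. Their poses are not given: they have to be found in the camera images.
- reducer: gearbox: grey cast case 110 x 130 mm, 108 mm high (ribs, brass breather on top up to 134 mm), on feet 150 mm long, fixed. Origin under it at table height, z up; y points to the side where the steel dipstick tube slants out. A bearing cover with shaft stub reaches x = -0.097, the worm shaft y = -0.109.
- tube_mouth (a point): centre of the mouth of the fixed slanting steel tube, 125 mm up, 95 mm along the gearbox's y. z = tube axis, pointing OUT, 40 degrees above level; x level (the gearbox's x); y outwards and steeply down in the mouth's plane. Tube 21 mm outside, rim 28 mm; bore 13 mm, flared to 20 mm in the first 10 mm; 70 mm down it opens into the hollow case, with room for the whole rod.
- cover (a joint): angle of the dust cover, a steel disc 26 mm wide, 3 mm thick, 1 mm above the mouth, turning in the mouth's plane about a pivot at y = +0.027 of tube_mouth (axis: its z). 0 = over the mouth; swings either way to stops at 1.75 and -1.75; positive goes towards +x of tube_mouth. Beyond 1.2 either way the collar passes. Friction, about 0.6 N at the knob, holds it where it is left.
- cover_knob (a point): half-way up the black knob, 9 mm thick (11 mm at its head), standing 20 mm up from the disc's centre along z of tube_mouth. This point is 27 mm from the pivot, 14 mm out from the mouth's plane, and moves with the cover. Axes as tube_mouth, turned about z by the joint's value.
- dip_handle (a point): centre of the flat black handle of the loose dipstick (0.15 to 0.26 kg, 196 mm long in all): 64 mm long (x), 16 mm thick (y: grip across this), 28 mm high (z, up as it lies on the table on its edge, so the centre starts 14 mm up). x runs along the dipstick towards its tip.
- dip_collar (a point): centre of the underside (the face towards the tip) of the dipstick's steel hex collar, 44 mm from the handle's centre towards the tip: 28 mm across flats, 12 mm thick, next to the handle. This face stops on the tube's rim. Axes as dip_handle.
- dip_tip (a point): tip of the dipstick's rod, 120 mm beyond dip_collar along x. The steel rod is 9 mm thick, tapered over the last 8 mm, with dark reading rings 15 to 40 mm from the tip. Axes as dip_handle.
- screw_cup: bystander: open tin of screws, 69 mm across, 54 mm high; origin under its centre, z up
- shim_tin: bystander: closed round tin, 70 mm across, 29 mm high; origin under its centre, z up
- tape_measure: bystander: tape measure standing on edge, 38 x 101 mm, 68 mm high; origin under its centre, z up
Things that resemble listed ones, but are neither listed nor needed, are in the scene too. Leave any purple look-alike of the part that bears dip_handle alone.

How it is judged:
On the way, in this order (a step that is already met when the one before it is completed fails the run):
1. the dust cover has been swung aside, at least 1.15 rad either way ((value of joint cover above 1.15 rad or value of joint cover below -1.15 rad)), for 0.1 s.
2. the dipstick is fully in: its collar's face within 4 mm of the mouth's plane and 4 mm of its centre, rod in line with the tube (z of dip_collar in the frame of tube_mouth below 0.004 m and distance between dip_collar and tube_mouth below 0.0057 m and z of dip_tip in the frame of tube_mouth below -0.1 m and angle between the x axis of dip_handle and the z axis of tube_mouth, either way round below 0.07 rad), for 0.1 s.
3. the dipstick is drawn out: its tip is clear outside the mouth (z of dip_tip in the frame of tube_mouth above 0.01 m), for 0.1 s.
At the end, for the whole second after the job is handed in: The gripper still holds the dipstick, at rest, level within 7 degrees, handle and tip both more than 170 mm above the table (clear above the gearbox), touching nothing else; the dust cover is left open by more than 1.0 rad (height (world z) of each of dip_tip, dip_handle above 0.17 m and angle between dip_handle's own x axis and vertical between 1.44 and 1.7 rad and contact force between the fingers and dipstick above 1 N and contact force between dipstick and reducer below 0.1 N and linear speed of dipstick below 0.03 m/s and angular speed of dipstick below 0.2 rad/s and (value of joint cover above 1 rad or value of joint cover below -1 rad)); the arm keeps its last pose, push and grip.
It fails at once if a bystander (screw cup, shim tin, tape measure) is moved more than 30 mm (distance of any of screw_cup, shim_tin, tape_measure from where it was at the start of the episode above 0.03 m).
It also fails if it takes over 67 s, if anything falls off the work surface, if the arm or the gripper's body presses on something with over 40 N, if the wrist force passes 120 N, or if a joint passes its speed limit or range.

ROBOT

A 6-joint arm with a two-finger parallel gripper is mounted at the origin on a cart in front of the work surface, level with it; the furniture and walls round the work are solid. World frame = base frame: x ahead of the robot, y to its left, z up, the work surface at z = 0. Lengths are in m, angles in rad, forces in N, time in s.
With the tool pointing down it reaches from about 0.375 to 0.975 m from the base axis. Payload 3.8 kg.
Tool frame: the origin (TCP) lies midway between the tips of the shut fingers; the grasp point (between the pads) lies 19 mm behind it (bot.grip_point_offset is the z of the grasp point in the tool frame, in m); z points along the fingers, y is the line along which they close (so a half turn about z gives the same grasp; the last joint's range is limited). The gripper opens to 85 mm and grips with 20 to 120 N. Pads are 22 mm wide; open, the fingers measure 114 mm over their backs; the gripper's body (76 mm by 85 mm) begins 54 mm behind the grasp point. The pads swing forward as they close: fully open they stand 13 mm farther back than shut.
Start: joints at [1.214, 0.264, 1.604, -0, 1.274, -0.037], TCP at [0.212, 0.641, 0.231] pointing down, gripper open.
Joint ranges: [-2.63, 2.63], [-0.94, 2.18], [0.31, 2.57], [-1.31, 4.45], [0, 2.66], [-2.55, 2.55]. Speed limits (rad/s): [2.57, 2.57, 3.14, 3.14, 3.14, 3.14].

INTERFACE

Orientations are given as a rotation vector (axis times angle).
In Python, from workcell import sensors, optics, order, bot gives the robot as it stands.
- The arm moves only by the tool play_rows, never from a script. Its argument "commands" is a list of rows, each a list of 6 numbers: the shift along the tool's x, y, z in cm, then the turn, a rotation vector about the tool's x, y, z in rad. In form: [[dx, dy, dz, wx, wy, wz], ...]. A call has 1 to 5 rows; each row shifts and turns the commanded pose from where the row before left it, along the tool's axes as they then stand; what a row does not reach is not made up. A row lasts 1/12 s, in which the tool goes at most 41.7 mm and 7.16 degrees, less where a joint would pass 70% of its speed; a pose out of reach is approached as far as the arm can. A call with a gripper value outside its range is refused whole. "grip" is the closure, from 0 (fully open) to 1 (shut), set as the call begins (left out, the last holds). The fingers move at their own pace and stop on an object; "force" is the grip in N (left out, the last holds). Time passes only in rows, so rows that do not move let the fingers close. It gives the time, the measured TCP pose, the force, the opening and the grip force at its end, in the units of the state.
- sensors.read_state(): the state, without advancing time (a new reading comes with each control period).
- optics.read_camera(name): name is "scene" or "top"; returns the picture (400x640x3 uint8, red, green, blue); there is no depth.
- optics.camera_info(name): a dict with "mtx" (3x3 intrinsics, pixels), "R" (3x3) and "t" (3): a world point X has camera coordinates R X + t. Camera axes: x right, y down, z forward; pixel columns grow to the right and rows downward; lengths in m; the calibration is good to about 2 mm. A picture is of the moment at which its call begins. camera_info takes no time and is no camera call.
- order.finish_job(): hands the job in; it is judged then, once.
The state is a dict: "time": time; "q": joint angles; "joint_vel": joint speeds; "joint_torque": joint torques, N m; "tool_pos": TCP position; "tcp_rot": TCP orientation; "wrist_force": force on the tool from outside, world axes, zero at the start; "torque": the same for the moment, N m; "width": opening from 0.0 (shut) to 1.0 (fully open); "grip_force": force on a finger pad.
Only numpy, scipy, OpenCV 4.12 (cv2) and the standard library are available. Lean on these libraries where they do the work, as an engineer would, in place of code of your own. Each camera call takes 0.05 s, during which the arm holds its last target. There are 200 camera calls.

## Working session

There is one attempt and no reset: what is moved stays moved. The work goes in short steps, Python scripts to look and compute and a tool call to move; the robot and the scene stay as the last step left them, time stands still between calls to the robot, and variables do not carry over. Pictures are saved under pics/ and viewed, at most 10 in all, crops included, and the job is handed in when it is done.

Besides the shell and the picture viewer there is one more tool, called after ">>>" as name(argument=value, ...) on one line, values as JSON. play_rows: Moves the arm, as the interface text tells. Its arguments: {"type":"object","properties":{"commands":{"type":"array","items":{"type":"array","items":{"type":"number"}}},"grip":{"type":"number"},"force":{"type":"number"}},"required":["commands"]}

```bash
mkdir -p pics; ls; python3 - <<'E'
from workcell import sensors, optics, order, bot
import cv2,numpy as np
for n in("scene","top"):
    im=optics.read_camera(n);cv2.imwrite(f"pics/{n}0.png",im[:,:,::-1])
    c=optics.camera_info(n);print(n,np.round(c["mtx"],1).tolist(),np.round(c["R"],3).tolist(),np.round(c["t"],3), np.round(-c["R"].T@c["t"],3))
print(bot.grip_point_offset,sensors.read_state())
E
```

```text
pics
scene [[494.4, 0.0, 318.6], [0.0, 494.4, 189.6], [0.0, 0.0, 1.0]] [[0.75, -0.661, 0.009], [-0.501, -0.576, -0.646], [0.432, 0.48, -0.763]] [-0.318  0.416  0.758] [ 0.119 -0.334  0.85 ]
top [[415.0, 0.0, 315.7], [0.0, 415.0, 199.6], [0.0, 0.0, 1.0]] [[-0.136, -0.991, 0.001], [-0.97, 0.133, -0.205], [0.203, -0.028, -0.979]] [0.171 0.534 0.874] [0.364 0.124 0.965]
-0.0187 {'time': 0.1, 'q': array([ 1.21408750e+00,  2.64707988e-01,  1.60526108e+00, -3.18762147e-05,
        1.27372316e+00, -3.69104782e-02]), 'joint_vel': array([-0.00143435, -0.00153565,  0.00015442, -0.00043642,  0.00173679,
        0.00029499]), 'joint_torque': array([ 1.46323064e-04, -5.16702569e+01, -3.68588948e+01, -7.41740655e-05,
        6.23510961e-03, -6.82411866e-06]), 'tool_pos': array([0.21198409, 0.64013281, 0.23005344]), 'tcp_rot': array([-0.5001248, -3.1011413,  0.0032433]), 'wrist_force': array([-1.15230368, -0.15221306, -0.30469298]), 'torque': array([-0.01290803,  0.00396019, -0.00667411]), 'grip_force': 0.0, 'width': 1.0019540948357795}
```

View pics/scene0.png

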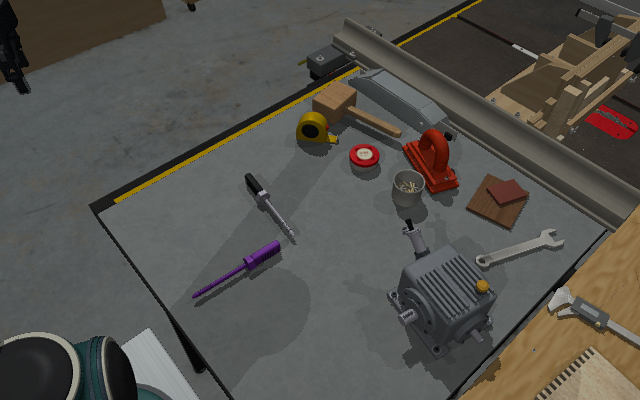

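View pics/top0.png

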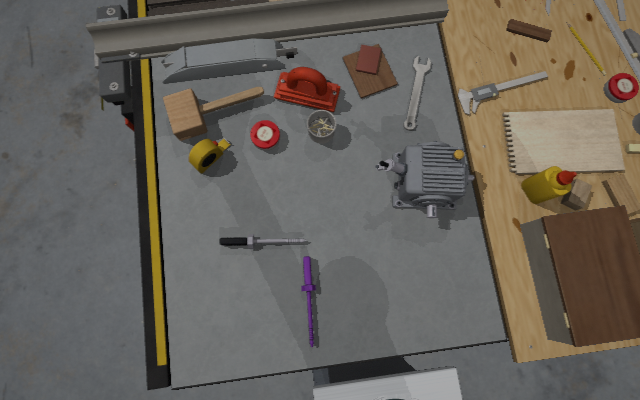

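The scene view shows the gearbox near (440,300) with its tube pointing up-left to the knob near (408,225). The black dipstick runs from (250,180) to (293,238). In the top view the gearbox is near (435,175), the knob near (383,165), and the dipstick runs from (222,241) to (308,242). Next I'll enlarge both.

```bash
python3 - <<'E'
import cv2,numpy as np
s=cv2.imread("pics/scene0.png");t=cv2.imread("pics/top0.png")
def crop(im,x,y,w,h,k):
    c=cv2.resize(im[y:y+h,x:x+w],None,fx=k,fy=k,interpolation=cv2.INTER_CUBIC)
    for i in range(0,w,10):
        cv2.line(c,(i*k,0),(i*k,8 if (x+i)%50 else 20),(0,255,255),1)
        if (x+i)%20==0: cv2.putText(c,str(x+i),(i*k,30),0,.4,(0,255,255),1)
    for i in range(0,h,10):
        cv2.line(c,(0,i*k),(8,i*k),(0,255,255),1)
        if (y+i)%20==0: cv2.putText(c,str(y+i),(10,i*k+4),0,.4,(0,255,255),1)
    return c
a=np.hstack([crop(s,380,210,130,150,4)[:600,:400],crop(t,370,130,100,150,4)]);cv2.imwrite("pics/gb.png",a[:600,:800])
b=np.hstack([crop(s,235,165,70,80,6)[:480],crop(t,215,210,100,80,4)[:480].copy() if 0 else np.vstack([crop(t,215,222,100,40,4)[:160],np.zeros((320,400,3),np.uint8)])[:480,:380]]);cv2.imwrite("pics/ds.png",b[:,:800])
E
```

```text
(no output)
```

View pics/gb.png

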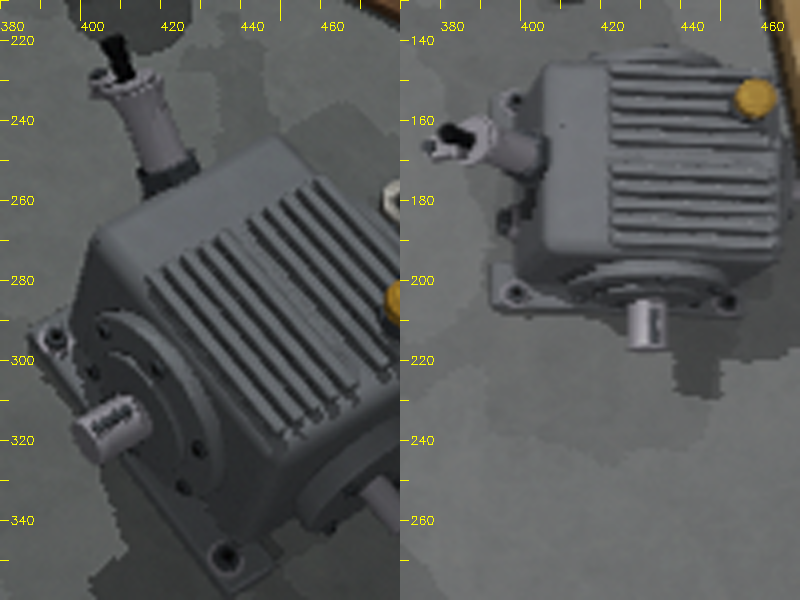

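View pics/ds.png

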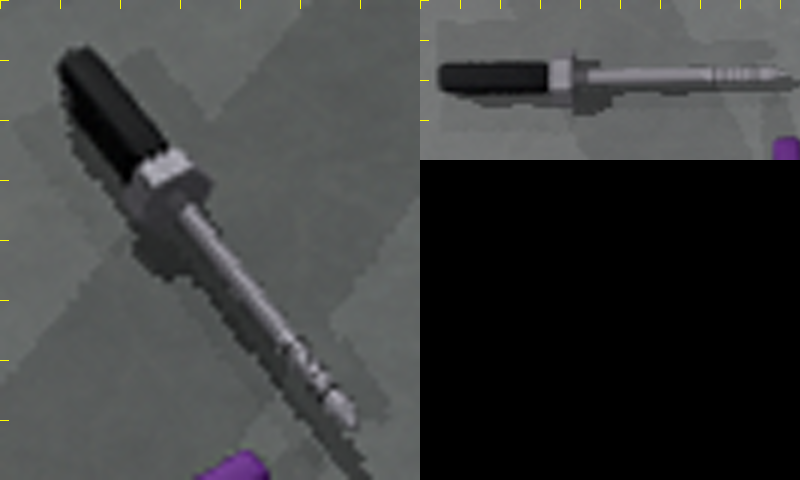

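Left crop: the knob top is at scene (408.2,220) and top (383.7,163), and the stub end at scene (401.5,318) and top (431.5,217). Right crop: the dipstick tip is at scene (293.7,236.3) and top (309,241.5). Next I'll triangulate these points.

```bash
cat >h.py <<'E'
import numpy as np,cv2
from scipy.optimize import least_squares
from scipy.spatial.transform import Rotation as Ro
from workcell import sensors,optics,order,bot
C={n:optics.camera_info(n) for n in("scene","top")}
def proj(n,X):
    c=C[n];p=(c["R"]@np.atleast_2d(X).T).T+c["t"];p=p@c["mtx"].T;return p[:,:2]/p[:,2:]
def tri(s,t):
    P=[C[n]["mtx"]@np.c_[C[n]["R"],C[n]["t"]] for n in("scene","top")]
    X=cv2.triangulatePoints(P[0],P[1],np.array(s,float).reshape(2,1),np.array(t,float).reshape(2,1))[:,0];X=X[:3]/X[3]
    return X, max(np.linalg.norm(proj("scene",X)-s),np.linalg.norm(proj("top",X)-t))
def plane(n,u,z):
    c=C[n];d=c["R"].T@np.linalg.inv(c["mtx"])@[u[0],u[1],1];o=-c["R"].T@c["t"];return o+d*(z-o[2])/d[2]
E
python3 - <<'E'
from h import *
np.set_printoptions(precision=4,suppress=True)
S=dict(knobtop=((408.2,220),(383.7,163)),stub=((401.5,317.5),(431.7,217)),footL=((387,291.5),(392.5,207)),footB=((438,358.5),(455.2,208.5)),bolt1=((394,294.2),(399,203)),bolt2=((436.5,349),(451.5,205.5)),knobfoot=((411.2,228.5),(387,166)),breather=((481,286),(458.7,154.5)),
 tip=((293.7,236.3),(309,241.3)),rod0=((266.3,199.7),(256.5,241.1)),collartop=((262.3,191),(250,238)))
for k,(s,t) in S.items(): print(k,*tri(s,t))
for u in((219.5,241.3),(247.2,241.3),(253,241)): print(plane("top",u,.02))
E
```

```text
knobtop [ 0.5908 -0.0489  0.1464] 0.10414980730328104
stub [ 0.4778 -0.1489  0.0701] 0.7344509556518442
footL [ 0.522  -0.0808  0.0127] 1.276893150027932
footB [ 0.4986 -0.2273  0.0053] 0.7496165718957356
bolt1 [ 0.5268 -0.0954  0.0174] 0.4354252299806213
bolt2 [ 0.505  -0.2162  0.016 ] 0.6491643088796839
knobfoot [ 0.5892 -0.0587  0.1318] 0.9985921233137482
breather [ 0.592  -0.2118  0.1291] 0.18864399330279005
tip [0.4654 0.1244 0.0264] 0.24574434344652216
rod0 [0.4843 0.2424 0.0184] 0.8962912109151973
collartop [0.4883 0.2559 0.0332] 0.668872714437508
[0.4934 0.3267 0.02  ]
[0.4848 0.2642 0.02  ]
[0.4837 0.251  0.02  ]
```

```bash
cat >>h.py <<'E'
def gb(x,y,p): return np.array([x,y,0.]),Ro.from_euler('z',p).as_matrix()
c40,s40=np.cos(np.radians(40)),np.sin(np.radians(40))
MR=np.array([[1,0,0],[0,s40,-c40],[0,c40,s40]]).T  # columns x,y,z of mouth in gearbox
MR=np.c_[[1,0,0],[0,s40,-c40],[0,c40,s40]]
M0=np.array([0,.095,.125])
def mouth(v):
    o,R=gb(*v);return o+R@M0,R@MR
E
cat >fit.py <<'E'
from h import *
np.set_printoptions(precision=4,suppress=True)
def res(v):
    x,y,p,h,a,hf,xb,yb,zb=v;o,R=gb(x,y,p);r=[]
    for L,s,t in [(M0+MR@[0,0,.024],(408.2,220),(383.7,163)),(M0+MR@[0,0,.004],(411.2,228.5),(387,166)),([-.097,0,h],(401.5,317.5),(431.7,217)),
      ([-a,.075,hf],(387,291.5),(392.5,207.5)),([-a,-.075,hf],(438,358.5),(455.2,208.5)),([-xb,yb,zb],(394,294.2),(399,203)),([-xb,-yb,zb],(436.5,349),(451.5,205.5))]:
        X=o+R@L;r+=[proj("scene",X)[0]-s,proj("top",X)[0]-t]
    return np.ravel(r)
f=least_squares(res,[.57,-.16,-.15,.07,.06,.01,.05,.06,.015],x_scale=.01);g=f.x[:3];print("gb",f.x,np.round(res(f.x),1))
def L(d,q): 
    x,y,p=d;return np.array([x,y,.014])+Ro.from_euler('z',p).as_matrix()@q
def rd(d):
    r=[]
    for q,s,t in [((.164,0,0),(293.7,236.3),(309,241.3)),((.044,0,.0),(266.3,199.7),None),((-.032,0,.014),(248,174.5),(219.5,241.3)),((.032,0,.014),(260,191.8),(247.2,241.3))]:
        X=L(d,q);r.append(proj("scene",X)[0]-s)
        if t: r.append(proj("top",X)[0]-t)
    return np.ravel(r)
f=least_squares(rd,[.49,.29,-1.7],x_scale=.01);d=f.x;print("dip",d,np.round(rd(d),1))
np.savez("fit.npz",g=g,d=d)
mo,mR=mouth(g);print("mouth",mo,mR)
th=np.linspace(0,6.283,25)
loops=[]
for r,z in((.014,0),(.013,.004),(.0055,.024)): loops.append(np.array([mo+mR@[r*np.cos(t),r*np.sin(t),z] for t in th]))
o,R=gb(*g)
loops.append(np.array([o+R@q for q in([-.055,-.065,.108],[.055,-.065,.108],[.055,.065,.108],[-.055,.065,.108],[-.055,-.065,.108])]))
dl=[np.array([L(d,q) for q in([-.032,-.008,.014],[.032,-.008,.014],[.032,.008,.014],[-.032,.008,.014],[-.032,-.008,.014])]),np.array([L(d,q) for q in([.044,0,0],[.164,0,0])]),
 np.array([L(d,[.044,.016*np.cos(t),.016*np.sin(t)]) for t in th])]
def ov(n,lps,x,y,w,h,k):
    im=cv2.imread(f"pics/{n}0.png")[y:y+h,x:x+w];im=cv2.resize(im,None,fx=k,fy=k,interpolation=cv2.INTER_CUBIC)
    for l in lps: cv2.polylines(im,[np.int32(((proj(n,l)-[x,y]+.5)*k)*16)],False,(0,255,0),1,shift=4)
    return im
A=np.hstack([ov("scene",loops,380,210,100,75,4),ov("top",loops,370,130,100,75,4)])
B=np.hstack([ov("scene",dl,235,165,80,75,4),ov("top",dl,213,205,120,75,4)])
cv2.imwrite("pics/ov1.png",np.vstack([A,B]))
E
python3 fit.py
```

```text
gb [ 0.5754 -0.162  -0.1455  0.0677  0.0653  0.0074  0.059   0.0616  0.0145] [ 0.2  2.  -0.1  0.2  1.7  3.6  3.  -0.9 -0.6 -0.1 -0.6 -1.1 -2.4  0.8
 -0.9 -1.  -0.2 -1.   0.2 -1.4 -2.   0.1 -1.3  0.3 -0.4 -1.3 -1.  -1.7]
dip [ 0.4897  0.2913 -1.6984] [-0.   1.3 -1.9 -0.9 -2.1  0.  -1.3 -0.7  0.8 -0.8  1.   0.3  1.4 -1. ]
mouth [ 0.5892 -0.068   0.125 ] [[ 0.9894  0.0932  0.1111]
 [-0.145   0.636   0.7579]
 [ 0.     -0.766   0.6428]]
```

View pics/ov1.png

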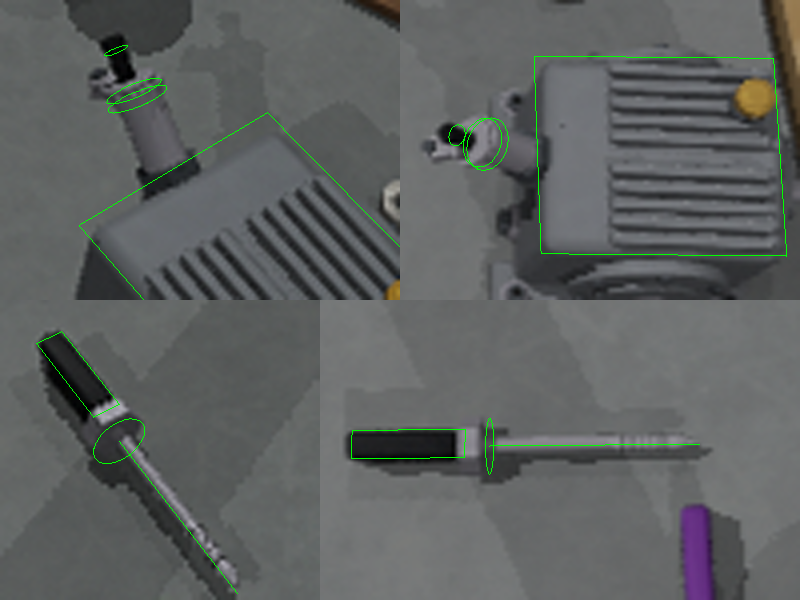

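The overlay has the mouth's green ring about 3 px too low in the scene view and about 1.5 px too far right in the top view. The dipstick fits except for about 2 px at the tip. I'll refine both and look at what `bot` offers.

```bash
python3 - <<'E'
from h import *
np.set_printoptions(precision=4,suppress=True)
print([a for a in dir(bot) if a[0]!='_'])
g=np.load("fit.npz")["g"];o,R=gb(*g)
for nm,zl,s,t in(("top",.024,(408.2,220),(383.7,163)),("disc",.004,(411.2,228.3),(388.5,165))):
    P=M0+MR@[0,0,zl]
    for n,u in(("scene",s),("top",t)):
        X=plane(n,u,P[2]); print(nm,n,"-> gearbox mouth xy",(X-R@(P-M0))[:2])
    f=least_squares(lambda v:np.r_[proj("scene",[*v,P[2]])[0]-s,proj("top",[*v,P[2]])[0]-t],[.59,-.06])
    print(" joint mouth",f.x-(R@(P-M0))[:2],f.fun)
d=np.load("fit.npz")["d"]
for n,u in(("scene",(293.7,236.3)),("top",(309,241.3)),("scene",(266.3,199.7)),("top",(256.5,241.1))): print(plane(n,u,.014))
s=sensors.read_state();T=Ro.from_rotvec(s["tcp_rot"]).as_matrix();print(T)
mR=R@MR
for sg in(1,-1):
    z=mR[:,1];y=sg*mR[:,0];x=np.cross(y,z);D=np.c_[x,y,z];print(sg,D.tolist(),"rel",Ro.from_matrix(T.T@D).as_rotvec())
E
```

```text
['MotionError', 'grip_point_offset']
top scene -> gearbox mouth xy [ 0.5923 -0.0647]
top top -> gearbox mouth xy [ 0.5896 -0.0682]
 joint mouth [ 0.5907 -0.0665] [ 0.1389  1.055  -0.9261 -0.3996]
disc scene -> gearbox mouth xy [ 0.5933 -0.0604]
disc top -> gearbox mouth xy [ 0.5897 -0.065 ]
 joint mouth [ 0.5912 -0.0626] [ 0.1753  1.3729 -1.2293 -0.5379]
[0.471  0.1312 0.014 ]
[0.4663 0.1247 0.014 ]
[0.4876 0.2448 0.014 ]
[0.4831 0.2439 0.014 ]
[[-0.9493  0.3144 -0.0007]
 [ 0.3144  0.9493 -0.002 ]
 [ 0.     -0.0021 -1.    ]]
1 [[0.11108080655897254, 0.9894308204909247, 0.09320786381450862], [0.7579479818877242, -0.1450056945869915, 0.6359938720535527], [0.6427876096865395, 0.0, -0.7660444431189782]] rel [-0.4878  0.5805  1.335 ]
-1 [[-0.11108080655897254, -0.9894308204909247, 0.09320786381450862], [-0.7579479818877242, 0.1450056945869915, 0.6359938720535527], [-0.6427876096865395, -0.0, -0.7660444431189782]] rel [-0.6078 -0.5107 -1.6654]
```

```bash
cat >>h.py <<'E'
np.set_printoptions(precision=4,suppress=True)
MO=np.array([.591,-.065,.125]);PSI=-.15
mR=Ro.from_euler('z',PSI).as_matrix()@MR
DT=np.c_[np.cross(mR[:,0],mR[:,1]),mR[:,0],mR[:,1]]   # tool axes: y along mouth x, z along mouth y
def H(R,p): A=np.eye(4);A[:3,:3]=R;A[:3,3]=p;return A
def now():
    s=sensors.read_state();return H(Ro.from_rotvec(s["tcp_rot"]).as_matrix(),s["tool_pos"])
def plan(T1,n,T0=None):
    T0=now() if T0 is None else T0
    def step(v): return H(Ro.from_rotvec(v[3:]).as_matrix(),v[:3])
    def chain(v,k): return np.linalg.matrix_power(step(v),k)
    D=np.linalg.inv(T0)@T1
    def f(v):
        E=np.linalg.inv(chain(v,n))@D;return np.r_[E[:3,3],.3*Ro.from_matrix(E[:3,:3]).as_rotvec()]
    v0=np.r_[D[:3,3]/n,Ro.from_matrix(D[:3,:3]).as_rotvec()/n]
    v=least_squares(f,v0,x_scale=.01).x
    print("row",np.round(np.r_[v[:3]*100,v[3:]],3).tolist(),"x",n)
    print(np.array([(T0@chain(v,k))[:3,3] for k in np.linspace(0,n,6).astype(int)]).round(3).tolist())
    return T1
E
python3 -c "
from h import *
plan(H(DT,MO+mR@[0,-.055,.018]),30)"
```

```text
row [-2.881, -0.317, -0.852, -0.016, 0.019, 0.045] x 30
[[0.212, 0.64, 0.23], [0.362, 0.548, 0.272], [0.484, 0.416, 0.288], [0.566, 0.256, 0.277], [0.602, 0.083, 0.239], [0.588, -0.086, 0.179]]
```

>>> play_rows(commands=[[-2.88, -0.32, -0.85, -0.016, 0.019, 0.045], [-2.88, -0.32, -0.85, -0.016, 0.019, 0.045], [-2.88, -0.32, -0.85, -0.016, 0.019, 0.045], [-2.88, -0.32, -0.85, -0.016, 0.019, 0.045], [-2.88, -0.32, -0.85, -0.016, 0.019, 0.045]], grip=0.4, force=20)

```text
time: 0.52
tool_pos: [0.3394, 0.5665, 0.2674]
tcp_rot: [-0.825, -2.943, -0.145]
wrist_force: [0.2, 0.4, -0.5]
width: 0.599
grip_force: 0.0
```

>>> play_rows(commands=[[-2.88, -0.32, -0.85, -0.016, 0.019, 0.045], [-2.88, -0.32, -0.85, -0.016, 0.019, 0.045], [-2.88, -0.32, -0.85, -0.016, 0.019, 0.045], [-2.88, -0.32, -0.85, -0.016, 0.019, 0.045], [-2.88, -0.32, -0.85, -0.016, 0.019, 0.045]])

```text
time: 0.93
tool_pos: [0.4476, 0.463, 0.2864]
tcp_rot: [-1.12, -2.748, -0.279]
wrist_force: [-0.0, -0.8, 0.3]
width: 0.597
grip_force: 0.0
```

>>> play_rows(commands=[[-2.88, -0.32, -0.85, -0.016, 0.019, 0.045], [-2.88, -0.32, -0.85, -0.016, 0.019, 0.045], [-2.88, -0.32, -0.85, -0.016, 0.019, 0.045], [-2.88, -0.32, -0.85, -0.016, 0.019, 0.045], [-2.88, -0.32, -0.85, -0.016, 0.019, 0.045]])

```text
time: 1.35
tool_pos: [0.5303, 0.3371, 0.2871]
tcp_rot: [-1.385, -2.52, -0.404]
wrist_force: [0.6, 0.4, -0.0]
width: 0.597
grip_force: 0.0
```

>>> play_rows(commands=[[-2.88, -0.32, -0.85, -0.016, 0.019, 0.045], [-2.88, -0.32, -0.85, -0.016, 0.019, 0.045], [-2.88, -0.32, -0.85, -0.016, 0.019, 0.045], [-2.88, -0.32, -0.85, -0.016, 0.019, 0.045], [-2.88, -0.32, -0.85, -0.016, 0.019, 0.045]])

```text
time: 1.77
tool_pos: [0.5822, 0.1969, 0.269]
tcp_rot: [-1.617, -2.264, -0.517]
wrist_force: [0.1, 0.7, 0.0]
width: 0.602
grip_force: 0.0
```

>>> play_rows(commands=[[-2.88, -0.32, -0.85, -0.016, 0.019, 0.045], [-2.88, -0.32, -0.85, -0.016, 0.019, 0.045], [-2.88, -0.32, -0.85, -0.016, 0.019, 0.045], [-2.88, -0.32, -0.85, -0.016, 0.019, 0.045], [-2.88, -0.32, -0.85, -0.016, 0.019, 0.045]])

```text
time: 2.18
tool_pos: [0.6002, 0.0516, 0.2335]
tcp_rot: [-1.817, -1.985, -0.618]
wrist_force: [0.2, 0.7, -1.4]
width: 0.595
grip_force: 0.0
```

>>> play_rows(commands=[[-2.88, -0.32, -0.85, -0.016, 0.019, 0.045], [-2.88, -0.32, -0.85, -0.016, 0.019, 0.045], [-2.88, -0.32, -0.85, -0.016, 0.019, 0.045], [-2.88, -0.32, -0.85, -0.016, 0.019, 0.045], [-2.88, -0.32, -0.85, -0.016, 0.019, 0.045]])

```text
time: 2.6
tool_pos: [0.583, -0.0892, 0.1828]
tcp_rot: [-1.984, -1.687, -0.707]
wrist_force: [0.6, 0.7, -0.7]
width: 0.599
grip_force: 0.0
```

```bash
python3 - <<'E'
from h import *
plan(H(DT,MO+mR@[0,-.055,.018]),1);plan(H(DT,MO+mR@[0,.012,.018]),4)
s=optics.read_camera("scene")[:,:,::-1];t=optics.read_camera("top")[:,:,::-1]
f=lambda im,x,y:cv2.resize(im[y:y+120,x:x+80],None,fx=5,fy=5,interpolation=cv2.INTER_CUBIC)
cv2.imwrite("pics/a1.png",np.hstack([f(s,370,170),f(t,360,110)]))
E
```

```text
row [0.019, 0.428, 0.543, 0.003, 0.01, -0.01] x 1
[[0.583, -0.089, 0.183], [0.583, -0.089, 0.183], [0.583, -0.089, 0.183], [0.583, -0.089, 0.183], [0.583, -0.089, 0.183], [0.588, -0.086, 0.179]]
row [0.015, 0.104, 1.811, 0.001, 0.003, -0.003] x 4
[[0.583, -0.089, 0.183], [0.583, -0.089, 0.183], [0.586, -0.078, 0.169], [0.589, -0.067, 0.155], [0.591, -0.055, 0.141], [0.594, -0.044, 0.127]]
```

View pics/a1.png

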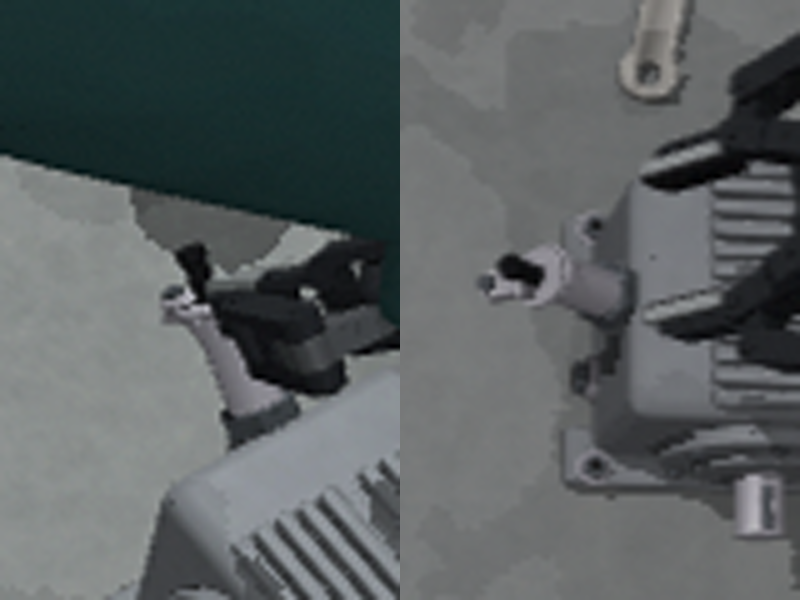

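The top view shows open fingertips at (655,180) and (655,315) in the crop, straddling the line to the knob at (520,268). In the scene view the fingers come in from the right, at about knob height. I'll check the camera against the TCP.

```bash
python3 - <<'E'
from h import *
T=now()
for b in(0,-.008,-.012):
    for y in(-.026,0,.026): print(b,y,proj("top",(T@[0,y,b,1])[:3]),proj("scene",(T@[0,y,b,1])[:3]))
for z in(.004,.024): print(proj("top",MO+mR@[0,0,z]),proj("scene",MO+mR@[0,0,z]))
E
```

```text
0 -0.026 [[408.7727 172.5579]] [[413.9551 233.0436]]
0 0 [[408.4959 159.871 ]] [[426.0541 226.4356]]
0 0.026 [[408.2229 147.3554]] [[437.8864 219.9733]]
-0.008 -0.026 [[412.0825 171.7434]] [[416.533 233.004]]
-0.008 0 [[411.7811 158.9674]] [[428.7131 226.3364]]
-0.008 0.026 [[411.4837 146.3651]] [[440.6223 219.8171]]
-0.012 -0.026 [[413.7562 171.3315]] [[417.8398 232.984 ]]
-0.012 0 [[413.4421 158.5105]] [[430.0608 226.2861]]
-0.012 0.026 [[413.1323 145.8644]] [[442.0087 219.7379]]
[[388.3976 164.4167]] [[412.2814 230.5498]]
[[382.0587 162.528 ]] [[407.8699 220.462 ]]
```

>>> play_rows(commands=[[0.02, 0.43, 0.54, 0.003, 0.01, -0.01], [0, 0, 1.7, 0, 0, 0], [0, 0, 1.7, 0, 0, 0], [0, 0, 1.65, 0, 0, 0], [0, 0, 1.65, 0, 0, 0]])

```text
time: 3.12
tool_pos: [0.5952, -0.0403, 0.128]
tcp_rot: [-1.964, -1.698, -0.716]
wrist_force: [0.2, -0.0, 0.6]
width: 0.602
grip_force: 0.0
```

>>> play_rows(commands=[[0, 0, 0, 0, 0, 0], [0, 0, 0, 0, 0, 0], [0, 0, 0, 0, 0, 0], [0, 0, 0, 0, 0, 0], [0, 0, 0, 0, 0, 0]], grip=1, force=20)

```text
time: 3.53
tool_pos: [0.5952, -0.0423, 0.1293]
tcp_rot: [-1.966, -1.696, -0.717]
wrist_force: [1.0, 3.5, -0.5]
width: 0.099
grip_force: 19.4
```

>>> play_rows(commands=[[0, 0, 0, 0, 0, 0], [0, 0, 0, 0, 0, 0]])

```text
time: 3.7
tool_pos: [0.5952, -0.0423, 0.1292]
tcp_rot: [-1.966, -1.695, -0.718]
wrist_force: [1.6, 3.5, 1.7]
width: 0.099
grip_force: 19.5
```

>>> play_rows(commands=[[0, 0.38, 0.04, 0, 0, 0], [0, 0.38, 0.08, 0, 0, 0], [0, 0.36, 0.14, 0, 0, 0], [0, 0.34, 0.19, 0, 0, 0], [0, 0.3, 0.24, 0, 0, 0]])

```text
time: 4.12
tool_pos: [0.6122, -0.04, 0.1228]
tcp_rot: [-1.964, -1.695, -0.714]
wrist_force: [-3.3, 4.8, 4.9]
width: 0.096
grip_force: 21.0
```

>>> play_rows(commands=[[0, 0.27, 0.28, 0, 0, 0], [0, 0.23, 0.31, 0, 0, 0], [0, 0.19, 0.34, 0, 0, 0], [0, 0.13, 0.37, 0, 0, 0], [0, 0.08, 0.39, 0, 0, 0]])

```text
time: 4.53
tool_pos: [0.6235, -0.031, 0.1098]
tcp_rot: [-1.966, -1.695, -0.716]
wrist_force: [-3.2, 2.0, 4.4]
width: 0.1
grip_force: 21.5
```

>>> play_rows(commands=[[0, 0, 0, 0, 0, 0], [0, 0, 0, 0, 0, 0]])

```text
time: 4.7
tool_pos: [0.6235, -0.0308, 0.1096]
tcp_rot: [-1.966, -1.695, -0.716]
wrist_force: [0.3, 4.5, 1.7]
width: 0.097
grip_force: 21.3
```

```bash
python3 - <<'E'
from h import *
s=optics.read_camera("scene")[:,:,::-1];t=optics.read_camera("top")[:,:,::-1]
f=lambda im,x,y:cv2.resize(im[y:y+120,x:x+80],None,fx=5,fy=5,interpolation=cv2.INTER_CUBIC)
cv2.imwrite("pics/a2.png",np.hstack([f(s,370,170),f(t,360,110)]))
print(mR.T@(now()[:3,3]-MO))
E
```

```text
[0.0269 0.0365 0.0197]
```

View pics/a2.png

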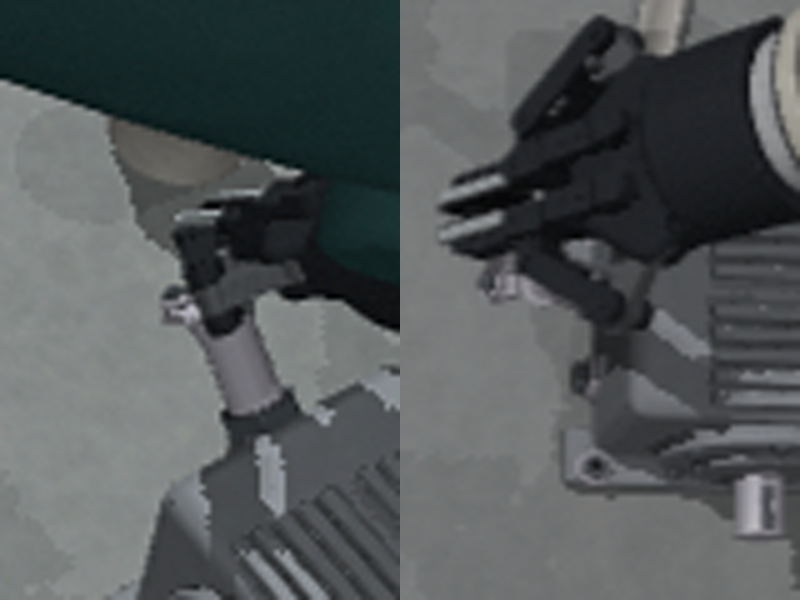

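The fingers are still closed on the knob, which has moved up to +x of the tube, and the forces are small. I'll push slightly further, release, back off and plan the dipstick grasp.

>>> play_rows(commands=[[0, 0.02, 0.35, 0, 0, 0], [0, 0, 0, 0, 0, 0], [0, 0, 0, 0, 0, 0]])

```text
time: 5.05
tool_pos: [0.6243, -0.0291, 0.1075]
tcp_rot: [-1.967, -1.695, -0.717]
wrist_force: [2.6, 3.1, 2.2]
width: 0.098
grip_force: 21.3
```

>>> play_rows(commands=[[0, 0, 0, 0, 0, 0], [0, 0, 0, 0, 0, 0], [0, 0, 0, 0, 0, 0], [0, 0, 0, 0, 0, 0]], grip=0.6)

```text
time: 5.38
tool_pos: [0.6234, -0.0295, 0.1067]
tcp_rot: [-1.967, -1.695, -0.714]
wrist_force: [0.5, -0.3, 1.1]
width: 0.404
grip_force: 0.0
```

>>> play_rows(commands=[[0, 0, -2.5, 0, 0, 0], [0, 0, -3.5, 0, 0, 0], [0, 0, -3.5, 0, 0, 0], [0, 0, -3.5, 0, 0, 0]])

```text
time: 5.72
tool_pos: [0.6105, -0.1122, 0.2074]
tcp_rot: [-1.966, -1.695, -0.714]
wrist_force: [-0.2, 0.4, -0.4]
width: 0.399
grip_force: 0.0
```

```bash
python3 - <<'E'
from h import *
hd=np.array([.491,.291,.014]);yaw=-1.705
x=np.array([np.cos(yaw),np.sin(yaw),0]);z=np.array([0,0,-1.])
# DT: tool x = cross(mouth x, mouth y)=mouth z => -dip x
tx=-x;R=np.c_[tx,np.cross(z,tx),z]
tcp=hd+np.array([0,0,.005-.0187])+.0*x
print("grasp tcp",tcp,"DTx",DT[:,0],"R",R.tolist())
plan(H(R,tcp+[0,0,.12]),20)
E
```

```text
grasp tcp [0.491  0.291  0.0003] DTx [0.1145 0.7574 0.6428] R [[0.133801187135306, 0.9910081948809418, 0.0], [0.9910081948809418, -0.133801187135306, 0.0], [-0.0, 0.0, -1.0]]
row [1.663, -0.876, 1.112, 0.0, -0.035, -0.001] x 20
[[0.61, -0.112, 0.207], [0.587, -0.028, 0.212], [0.564, 0.056, 0.205], [0.541, 0.138, 0.187], [0.516, 0.217, 0.159], [0.491, 0.291, 0.12]]
```

>>> play_rows(commands=[[1.66, -0.88, 1.11, 0, -0.035, -0.001], [1.66, -0.88, 1.11, 0, -0.035, -0.001], [1.66, -0.88, 1.11, 0, -0.035, -0.001], [1.66, -0.88, 1.11, 0, -0.035, -0.001], [1.66, -0.88, 1.11, 0, -0.035, -0.001]])

```text
time: 6.13
tool_pos: [0.5819, -0.0064, 0.2107]
tcp_rot: [-2.08, -1.801, -0.558]
wrist_force: [-0.0, 0.5, -0.5]
width: 0.4
grip_force: 0.0
```

>>> play_rows(commands=[[1.66, -0.88, 1.11, 0, -0.035, -0.001], [1.66, -0.88, 1.11, 0, -0.035, -0.001], [1.66, -0.88, 1.11, 0, -0.035, -0.001], [1.66, -0.88, 1.11, 0, -0.035, -0.001], [1.66, -0.88, 1.11, 0, -0.035, -0.001]])

```text
time: 6.55
tool_pos: [0.5525, 0.0981, 0.1969]
tcp_rot: [-2.184, -1.901, -0.388]
wrist_force: [0.6, -0.0, 0.4]
width: 0.401
grip_force: 0.0
```

>>> play_rows(commands=[[1.66, -0.88, 1.11, 0, -0.035, -0.001], [1.66, -0.88, 1.11, 0, -0.035, -0.001], [1.66, -0.88, 1.11, 0, -0.035, -0.001], [1.66, -0.88, 1.11, 0, -0.035, -0.001], [1.66, -0.88, 1.11, 0, -0.035, -0.001]])

```text
time: 6.97
tool_pos: [0.5221, 0.1983, 0.1659]
tcp_rot: [-2.281, -1.994, -0.203]
wrist_force: [0.7, -0.3, 0.8]
width: 0.396
grip_force: 0.0
```

>>> play_rows(commands=[[1.66, -0.88, 1.11, 0, -0.035, -0.001], [1.66, -0.88, 1.11, 0, -0.035, -0.001], [1.66, -0.88, 1.11, 0, -0.035, -0.001], [1.66, -0.88, 1.11, 0, -0.035, -0.001], [1.66, -0.88, 1.11, 0, -0.035, -0.001]])

```text
time: 7.38
tool_pos: [0.4906, 0.2915, 0.1186]
tcp_rot: [2.353, 2.067, 0.004]
wrist_force: [-0.2, -0.2, 1.1]
width: 0.396
grip_force: 0.0
```

```bash
python3 - <<'E'
from h import *
hd=np.array([.491,.291,.014]);yaw=-1.705
x=np.array([np.cos(yaw),np.sin(yaw),0]);z=np.array([0,0,-1.])
tx=-x;R=np.c_[tx,np.cross(z,tx),z]
plan(H(R,[.491,.291,.12]),1)
T=now()
s=optics.read_camera("scene")[:,:,::-1].copy();t=optics.read_camera("top")[:,:,::-1].copy()
cv2.imwrite("pics/s3.png",s);cv2.imwrite("pics/t3.png",t)
f=lambda im,x,y,w,h:cv2.resize(im[y:y+h,x:x+w],None,fx=8,fy=8,interpolation=cv2.INTER_CUBIC)
a=np.hstack([f(s,385,210,50,37),f(t,370,147,50,37)])
b=np.hstack([cv2.resize(s[150:250,230:330],(300,300)),cv2.resize(t[195:270,205:330],(500,300))])
cv2.imwrite("pics/a3.png",np.vstack([a,b]))
print(T[:3,3],proj("top",T[:3,3]),proj("scene",T[:3,3]))
E
```

```text
row [-0.047, 0.052, -0.139, 0.009, 0.004, 0.005] x 1
[[0.491, 0.292, 0.119], [0.491, 0.292, 0.119], [0.491, 0.292, 0.119], [0.491, 0.292, 0.119], [0.491, 0.292, 0.119], [0.491, 0.291, 0.12]]
[0.4906 0.2915 0.1186] [[225.851  235.1728]] [[249.9593 153.7052]]
```

View pics/a3.png

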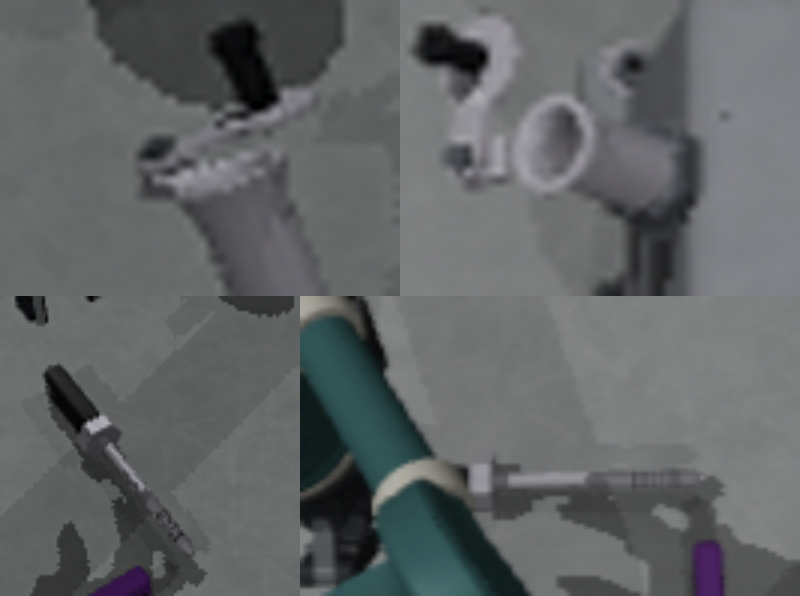

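The cover is open by about 90 degrees, with the knob well to +x. The mouth rim centre is at top (389.2,164.5) and scene (413.1,231.3), which agrees with my model within 1.3 px. The dipstick hasn't moved, so I'll descend and grip it.

>>> play_rows(commands=[[-0.05, 0.05, 2.0, 0.009, 0.004, 0.005], [0, 0, 3, 0, 0, 0], [0, 0, 3, 0, 0, 0], [0, 0, 2.2, 0, 0, 0], [0, 0, 1.1, 0, 0, 0]], grip=0.4)

```text
time: 7.9
tool_pos: [0.4892, 0.2881, 0.0026]
tcp_rot: [-2.364, -2.065, 0.008]
wrist_force: [-1.2, -0.2, -0.4]
width: 0.599
grip_force: 0.0
```

>>> play_rows(commands=[[0, 0, 0, 0, 0, 0], [0, 0, 0, 0, 0, 0], [0, 0, 0, 0, 0, 0], [0, 0, 0, 0, 0, 0], [0, 0, 0, 0, 0, 0]], grip=1, force=70)

```text
time: 8.32
tool_pos: [0.4926, 0.2908, 0.0075]
tcp_rot: [-2.365, -2.067, -0.005]
wrist_force: [-0.1, -0.1, 0.5]
width: 0.167
grip_force: 70.5
```

>>> play_rows(commands=[[0, 0, 0, 0, 0, 0], [0, 0, 0, 0, 0, 0]])

```text
time: 8.48
tool_pos: [0.4926, 0.2908, 0.0075]
tcp_rot: [-2.365, -2.067, -0.004]
wrist_force: [-0.5, -1.2, 6.2]
width: 0.172
grip_force: 71.2
```

>>> play_rows(commands=[[0, 0, -1.5, 0, 0, 0], [0, 0, -3.5, 0, 0, 0], [0, 0, -4, 0, 0, 0], [0, 0, -4, 0, 0, 0], [0, 0, -4, 0, 0, 0]])

```text
time: 8.9
tool_pos: [0.4903, 0.2896, 0.1767]
tcp_rot: [-2.364, -2.066, 0.003]
wrist_force: [0.6, 0.8, -1.7]
width: 0.171
grip_force: 70.0
```

>>> play_rows(commands=[[0, 0, -4, 0, 0, 0], [0, 0, -4, 0, 0, 0], [0, 0, 0, 0, 0, 0]])

```text
time: 9.15
tool_pos: [0.4956, 0.2923, 0.2663]
tcp_rot: [2.364, 2.066, 0.025]
wrist_force: [0.7, 1.5, -1.7]
width: 0.171
grip_force: 70.4
```

```bash
python3 - <<'E'
from h import *
s=optics.read_camera("scene")[:,:,::-1].copy();t=optics.read_camera("top")[:,:,::-1].copy()
cv2.imwrite("pics/s4.png",s);cv2.imwrite("pics/t4.png",t)
T=now();print(T)
for q in(.044,.164):
    X=(T@[-q,0,-.0187+.012,1])[:3];print(q,X,proj("scene",X),proj("top",X))
cv2.imwrite("pics/a4.png",np.hstack([cv2.resize(s[60:260,220:353],(400,600)),cv2.resize(t[150:350,205:338],(400,600))]))
E
```

```text
[[ 0.1341  0.991   0.0032  0.4925]
 [ 0.991  -0.1341  0.0036  0.2906]
 [ 0.004   0.0027 -1.      0.2584]
 [ 0.      0.      0.      1.    ]]
0.044 [0.4866 0.2469 0.2649] [[255.0027 110.889 ]] [[234.0099 223.5226]]
0.164 [0.4705 0.128  0.2644] [[290.1461 151.0914]] [[304.4911 223.4387]]
```

View pics/a4.png

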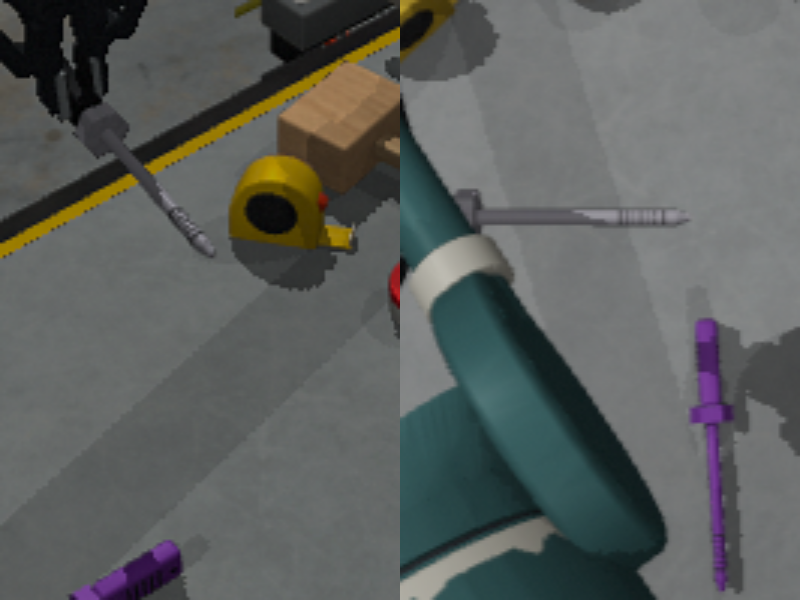

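The gripper holds the dipstick at the handle. In the crops the tip is at scene (291,145) and top (301.7,222.3), and the rod leaves the collar at scene (257.3,106) and top (232.3,222). I'll fit its pose in the hand.

```bash
python3 - <<'E'
from h import *
T=now()
O=[(.164,(291,145),(301.7,222.3)),(.044,(257.3,106),(232.3,222))]
b={"scene":np.array([-.1,-1.3]),"top":np.array([-.5,-.3])}
for q,s,t in O: X,e=tri(np.array(s)-b["scene"],np.array(t)-b["top"]);print(q,X,e,"tool:",(np.linalg.inv(T)@np.r_[X,1])[:3])
def mod(v,q): # tool-frame: dip point
    a,l,h,p,w=v;R=Ro.from_euler('zy',[w,p]).as_matrix();return np.array([-a,l,h])+R@[-q,0,0]
def f(v):
    r=[]
    for q,s,t in O:
        X=(T@np.r_[mod(v,q),1])[:3];r+=[proj("scene",X)[0]-s-0+b["scene"],proj("top",X)[0]-t+b["top"]]
    return np.r_[np.ravel(r),v/[.005,.005,.004,.04,.03]*.7-np.array([0,0,-.0066,0,0])/.004*.7]
m=least_squares(f,[0,0,-.0066,0,0],x_scale=.01);print(m.x,m.fun[:8])
E
```

```text
0.164 [0.4731 0.1306 0.2715] 1.2114215828278823 tool: [-0.161   0.0023 -0.0137]
0.044 [0.4901 0.2465 0.2711] 1.4963900378762782 tool: [-0.0439  0.0035 -0.0129]
[-0.002   0.004  -0.0092 -0.032   0.0131] [-0.7917  0.291   0.9783 -0.9494 -1.4308  0.5854 -0.3182 -1.1412]
```

```bash
python3 - <<'E'
from h import *
s=sensors.read_state();print(s["tool_pos"],s["joint_vel"])
plan(H(DT,MO+mR@[0,.0065,.204]),15)
E
```

```text
[0.4925 0.2906 0.2584] [ 0.0011  0.0427  0.0785 -0.001   0.0001  0.0003]
row [-1.16, 0.994, -0.34, -0.0, 0.046, 0.001] x 15
[[0.492, 0.291, 0.258], [0.517, 0.252, 0.267], [0.542, 0.212, 0.27], [0.566, 0.172, 0.269], [0.591, 0.132, 0.263], [0.615, 0.094, 0.251]]
```

>>> play_rows(commands=[[-1.16, 0.99, -0.34, 0, 0.046, 0.001], [-1.16, 0.99, -0.34, 0, 0.046, 0.001], [-1.16, 0.99, -0.34, 0, 0.046, 0.001], [-1.16, 0.99, -0.34, 0, 0.046, 0.001], [-1.16, 0.99, -0.34, 0, 0.046, 0.001]])

```text
time: 9.67
tool_pos: [0.531, 0.2236, 0.264]
tcp_rot: [-2.245, -1.951, -0.254]
wrist_force: [0.0, -0.0, -2.7]
width: 0.173
grip_force: 70.1
```

>>> play_rows(commands=[[-1.16, 0.99, -0.34, 0, 0.046, 0.001], [-1.16, 0.99, -0.34, 0, 0.046, 0.001], [-1.16, 0.99, -0.34, 0, 0.046, 0.001], [-1.16, 0.99, -0.34, 0, 0.046, 0.001], [-1.16, 0.99, -0.34, 0, 0.046, 0.001]])

```text
time: 10.08
tool_pos: [0.5715, 0.157, 0.2616]
tcp_rot: [-2.113, -1.825, -0.489]
wrist_force: [0.0, -1.1, -2.6]
width: 0.163
grip_force: 70.2
```

>>> play_rows(commands=[[-1.16, 0.99, -0.34, 0, 0.046, 0.001], [-1.16, 0.99, -0.34, 0, 0.046, 0.001], [-1.16, 0.99, -0.34, 0, 0.046, 0.001], [-1.16, 0.99, -0.34, 0, 0.046, 0.001], [-1.16, 0.99, -0.34, 0, 0.046, 0.001]])

```text
time: 10.5
tool_pos: [0.612, 0.0924, 0.2452]
tcp_rot: [-1.969, -1.689, -0.7]
wrist_force: [-0.2, -0.3, -2.3]
width: 0.169
grip_force: 70.2
```

>>> play_rows(commands=[[0, 0, 0, 0, 0, 0], [0, 0, 0, 0, 0, 0], [0, 0, 0, 0, 0, 0], [0, 0, 0, 0, 0, 0]])

```text
time: 10.83
tool_pos: [0.6126, 0.094, 0.248]
tcp_rot: [-1.969, -1.694, -0.701]
wrist_force: [-0.2, 0.1, -1.5]
width: 0.168
grip_force: 70.2
```

```bash
python3 - <<'E'
from h import *
s=optics.read_camera("scene")[:,:,::-1].copy();t=optics.read_camera("top")[:,:,::-1].copy()
cv2.imwrite("pics/s5.png",s);cv2.imwrite("pics/t5.png",t)
T=now();print(T);plan(H(DT,MO+mR@[0,.0065,.204]),1,T)
for q in(.044,.164):
    X=(T@[-q,0,-.0065,1])[:3];print(q,X,mR.T@(X-MO),proj("scene",X),proj("top",X))
f=lambda im,x,y:cv2.resize(im[y:y+120,x:x+80],None,fx=5,fy=5,interpolation=cv2.INTER_CUBIC)
cv2.imwrite("pics/a5.png",np.hstack([f(s,355,140),f(t,330,110)]))
E
```

```text
[[ 0.1165  0.9892  0.0887  0.613 ]
 [ 0.7621 -0.1463  0.6307  0.0941]
 [ 0.6369 -0.0059 -0.7709  0.2489]
 [ 0.      0.      0.      1.    ]]
row [0.127, 0.2, -0.185, -0.007, 0.008, -0.001] x 1
[[0.613, 0.094, 0.249], [0.613, 0.094, 0.249], [0.613, 0.094, 0.249], [0.613, 0.094, 0.249], [0.613, 0.094, 0.249], [0.615, 0.094, 0.251]]
0.044 [0.6073 0.0565 0.2259] [-0.002   0.0015  0.1588] [[376.4286 152.1186]] [[333.4393 149.4329]]
0.164 [ 0.5933 -0.0349  0.1495] [-0.0022  0.0006  0.0388] [[403.481  213.5182]] [[377.0612 162.1836]]
```

View pics/a5.png

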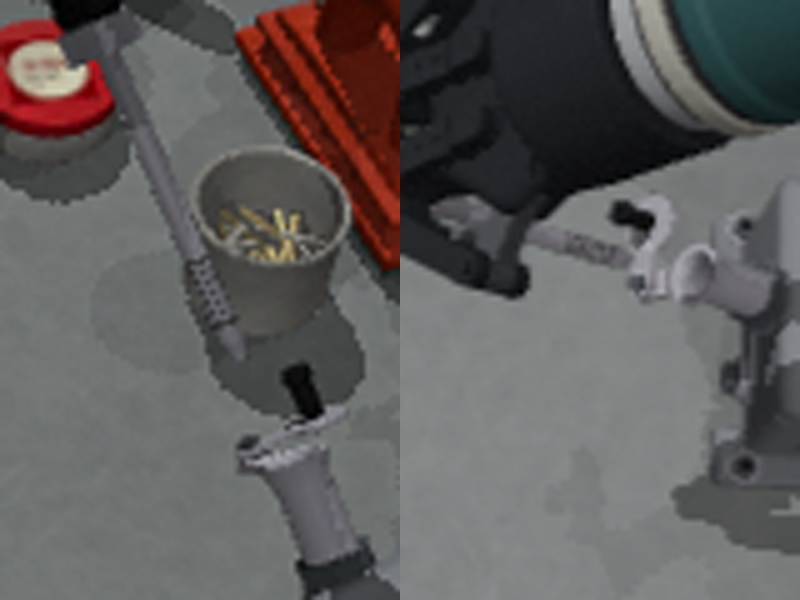

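The tip is at scene (402.2,211) and top (377.6,162.6), on the line to the open mouth. I'll work out the correction relative to the mouth.

```bash
python3 - <<'E'
from h import *
X0=MO+mR@[-.0022,.0006,.0388]
ob={"scene":np.array([402.2,211])-[-.1,-1.3],"top":np.array([377.6,162.6])-[-.5,-.3]}
for w in(2,20): 
    m=least_squares(lambda v:np.r_[np.ravel([proj(n,X0+mR@v)[0]-ob[n] for n in ob]),v*1000/w],[0,0,0],x_scale=.001);print(m.x+[-.0022,.0006,.0388],m.fun[:4])
E
```

```text
[-0.0033 -0.0001  0.0398] [ 0.6961  0.9576 -1.0961 -0.3836]
[-0.0063 -0.0054  0.0429] [ 0.2056 -0.0063 -0.1501  0.1756]
```

>>> play_rows(commands=[[0, 0.27, -0.08, -0.007, 0.008, -0.001], [-1.5, 0, 0, 0, 0, 0], [-1.5, 0, 0, 0, 0, 0], [-1.0, 0, 0, 0, 0, 0], [-0.5, 0, 0, 0, 0, 0]])

```text
time: 11.35
tool_pos: [0.61, 0.0572, 0.2186]
tcp_rot: [-1.969, -1.688, -0.715]
wrist_force: [-0.0, 0.3, -3.5]
width: 0.167
grip_force: 70.2
```

>>> play_rows(commands=[[-0.5, 0, 0, 0, 0, 0], [-0.5, 0, 0, 0, 0, 0], [0, 0, 0, 0, 0, 0]])

```text
time: 11.6
tool_pos: [0.6094, 0.0499, 0.213]
tcp_rot: [-1.969, -1.688, -0.716]
wrist_force: [0.6, 0.3, -1.9]
width: 0.17
grip_force: 70.2
```

```bash
cat > st.py <<'E'
from h import *
T=now();s=sensors.read_state()
for q in(.044,.164): print(mR.T@((T@[-q,0,-.0065,1])[:3]-MO))
print("F tool",T[:3,:3].T@s["wrist_force"],"M tool",T[:3,:3].T@s["torque"],"rot err",Ro.from_matrix(T[:3,:3].T@DT).as_rotvec(),s["time"])
E
python3 st.py
```

```text
[0.0009 0.0009 0.1017]
[ 0.0005  0.001  -0.0183]
F tool [-0.9371  0.5536  1.712 ] M tool [ 0.0083 -0.5259  0.0241] rot err [ 0.0008 -0.0006 -0.003 ] 11.6
```

The tip is 18 mm into the tube with no contact force, so I'll continue.

>>> play_rows(commands=[[-1, 0, 0, 0, 0, 0], [-1, 0, 0, 0, 0, 0], [-1, 0, 0, 0, 0, 0], [-1, 0, 0, 0, 0, 0], [0, 0, 0, 0, 0, 0]])

```text
time: 12.02
tool_pos: [0.604, 0.0188, 0.1858]
tcp_rot: [-1.97, -1.687, -0.714]
wrist_force: [-0.9, 0.4, -2.8]
width: 0.173
grip_force: 70.2
```

>>> play_rows(commands=[[-1, 0, 0, 0, 0, 0], [-1, 0, 0, 0, 0, 0], [-1, 0, 0, 0, 0, 0], [-1, 0, 0, 0, 0, 0], [0, 0, 0, 0, 0, 0]])

```text
time: 12.43
tool_pos: [0.5995, -0.0114, 0.1603]
tcp_rot: [-1.97, -1.687, -0.715]
wrist_force: [-0.8, 1.1, -1.8]
width: 0.169
grip_force: 70.2
```

```bash
python3 st.py
```

```text
[0.0002 0.0014 0.0203]
[-0.0004  0.0014 -0.0997]
F tool [-0.4758 -0.9494  2.0075] M tool [ 0.0313 -0.5631  0.0168] rot err [ 0.     -0.0001 -0.0043] 12.4333
```

>>> play_rows(commands=[[-0.6, 0, 0, 0, 0, 0], [-0.5, 0, 0, 0, 0, 0], [-0.3, 0, 0, 0, 0, 0], [-0.2, 0, 0, 0, 0, 0], [0, 0, 0, 0, 0, 0]])

```text
time: 12.85
tool_pos: [0.5984, -0.0223, 0.1518]
tcp_rot: [-1.969, -1.689, -0.717]
wrist_force: [-0.2, 0.3, -1.8]
width: 0.174
grip_force: 70.2
```

>>> play_rows(commands=[[-0.2, 0, 0, 0, 0, 0], [-0.1, 0, 0, 0, 0, 0], [0, 0, 0, 0, 0, 0]])

```text
time: 13.1
tool_pos: [0.5981, -0.0243, 0.1501]
tcp_rot: [-1.969, -1.69, -0.717]
wrist_force: [0.6, -0.3, -2.1]
width: 0.165
grip_force: 70.2
```

```bash
python3 st.py
```

```text
[0.0008 0.0008 0.0037]
[ 0.0006  0.0009 -0.1163]
F tool [-1.5077  0.6246  1.4932] M tool [ 0.0231 -0.552   0.0425] rot err [ 0.001  -0.0006 -0.0017] 13.1
```

>>> play_rows(commands=[[-0.15, 0, 0, 0, 0, 0], [-0.15, 0, 0, 0, 0, 0], [0, 0, 0, 0, 0, 0]])

```text
time: 13.35
tool_pos: [0.5977, -0.0268, 0.148]
tcp_rot: [-1.969, -1.69, -0.717]
wrist_force: [0.6, -0.1, -2.4]
width: 0.17
grip_force: 70.2
```

>>> play_rows(commands=[[-0.15, 0, 0, 0, 0, 0], [0, 0, 0, 0, 0, 0]])

```text
time: 13.52
tool_pos: [0.5975, -0.0279, 0.147]
tcp_rot: [-1.969, -1.69, -0.717]
wrist_force: [-0.5, 0.5, -2.5]
width: 0.171
grip_force: 70.2
```

>>> play_rows(commands=[[-0.15, 0, 0, 0, 0, 0], [0, 0, 0, 0, 0, 0]])

```text
time: 13.68
tool_pos: [0.5975, -0.0286, 0.1465]
tcp_rot: [-1.968, -1.689, -0.718]
wrist_force: [1.0, 0.7, -0.9]
width: 0.167
grip_force: 70.3
```

```bash
python3 st.py
```

```text
[ 0.0009  0.0008 -0.0019]
[ 0.0007  0.001  -0.1219]
F tool [0.0623 0.8756 1.2255] M tool [-0.0327 -0.2381  0.0543] rot err [ 0.0011 -0.0017 -0.0019] 13.6833
```

>>> play_rows(commands=[[-0.1, 0, 0, 0, 0, 0], [0, 0, 0, 0, 0, 0]])

```text
time: 13.85
tool_pos: [0.5975, -0.0288, 0.1465]
tcp_rot: [-1.967, -1.688, -0.719]
wrist_force: [-0.4, 4.8, 2.2]
width: 0.169
grip_force: 70.3
```

>>> play_rows(commands=[[-0.15, 0, 0, 0, 0, 0], [0, 0, 0, 0, 0, 0]])

```text
time: 14.02
tool_pos: [0.5975, -0.0288, 0.1465]
tcp_rot: [-1.965, -1.687, -0.721]
wrist_force: [-0.2, 8.0, 5.0]
width: 0.172
grip_force: 70.4
```

```bash
python3 st.py
```

```text
[ 0.001   0.0008 -0.0021]
[ 0.0008  0.0015 -0.1221]
F tool [ 9.2238 -1.3877  1.3113] M tool [0.177  1.229  0.1093] rot err [ 0.0007 -0.0056 -0.0013] 14.0167
```

>>> play_rows(commands=[[-0.15, 0, 0, 0, 0, 0], [-0.15, 0, 0, 0, 0, 0], [0, 0, 0, 0, 0, 0], [0, 0, 0, 0, 0, 0], [0, 0, 0, 0, 0, 0]])

```text
time: 14.43
tool_pos: [0.5975, -0.029, 0.1467]
tcp_rot: [-1.961, -1.686, -0.725]
wrist_force: [1.3, 13.8, 10.8]
width: 0.166
grip_force: 70.4
```

```bash
python3 st.py; python3 - <<'E'
from h import *
T=now()
s=optics.read_camera("scene");t=optics.read_camera("top")
# brightness profile along tube axis, scene and top, from mouth z=-.02 to +.05
g={"scene":s.mean(2),"top":t.mean(2)}
b={"scene":np.array([-.1,-1.3]),"top":np.array([-.5,-.3])}
for n in g:
  for x in(-.006,0):
    zs=np.arange(-.024,.034,.002);P=np.array([proj(n,MO+mR@[x,-.0 ,z])[0]+b[n] for z in zs]).astype(np.float32)
    v=cv2.remap(g[n].astype(np.float32),P[None,:,0],P[None,:,1],cv2.INTER_LINEAR)[0];print(n,x,v.astype(int).tolist())
# cover: dark knob blob in top picture near its old place vs now
o=optics.read_camera("top")
a=cv2.imread("pics/t5.png").mean(2)[140:175,372:402];c=t.mean(2)[140:175,372:402]
for im in(a,c): ys,xs=np.where(im[:18,:14]<45);print(len(xs),xs.mean() if len(xs) else None,ys.mean() if len(ys) else None)
E
```

```text
[ 0.0011  0.0008 -0.0021]
[ 0.001   0.0021 -0.1221]
F tool [17.5425 -0.8042  0.7741] M tool [0.2273 2.4874 0.2838] rot err [ 0.0003 -0.0101 -0.0004] 14.4333
scene -0.006 [110, 109, 109, 109, 108, 108, 107, 107, 106, 106, 106, 107, 107, 107, 74, 25, 21, 23, 36, 61, 66, 63, 58, 62, 41, 27, 30, 32, 34]
scene 0 [123, 124, 122, 122, 121, 117, 117, 114, 112, 111, 102, 115, 116, 115, 114, 104, 53, 54, 62, 69, 68, 69, 69, 72, 71, 55, 63, 62, 80]
top -0.006 [33, 22, 22, 22, 24, 26, 27, 30, 33, 36, 36, 36, 34, 34, 33, 31, 30, 29, 29, 29, 32, 34, 36, 36, 36, 38, 44, 55, 73]
top 0 [43, 23, 19, 19, 19, 20, 21, 25, 27, 30, 21, 19, 22, 27, 34, 36, 34, 34, 35, 38, 42, 67, 98, 121, 133, 139, 134, 122, 108]
90 4.855555555555555 5.4222222222222225
81 7.012345679012346 13.716049382716049
```

```bash
python3 - <<'E'
from h import *
s=optics.read_camera("scene").mean(2).astype(np.float32);p=cv2.imread("pics/s5.png").mean(2).astype(np.float32)
c=C["scene"];cam=-c["R"].T@c["t"];u=mR.T@(cam-MO);phi0=np.arctan2(u[1],u[0]);print(u)
zs=np.arange(-.012,.032,.001);print((zs*1000).astype(int).tolist())
for dp in(-.7,-.35,0,.35,.7):
  P=np.array([proj("scene",MO+mR@[.014*np.cos(phi0+dp),.014*np.sin(phi0+dp),z])[0]+[-.1,-1.3] for z in zs]).astype(np.float32)
  for n,im in(("in",s),("pre",p)): print(dp,n,cv2.remap(im,P[None,:,0],P[None,:,1],cv2.INTER_LINEAR)[0].astype(int).tolist())
E
```

```text
[-0.4262 -0.7721  0.208 ]
[-12, -11, -9, -8, -7, -6, -5, -4, -3, -2, -1, 0, 0, 1, 2, 3, 4, 5, 6, 7, 8, 9, 10, 11, 12, 13, 14, 15, 16, 17, 18, 19, 20, 21, 22, 23, 24, 25, 26, 27, 28, 29, 30, 31]
-0.7 in [96, 89, 86, 89, 91, 86, 87, 92, 93, 92, 93, 95, 98, 101, 104, 107, 82, 60, 42, 28, 30, 31, 31, 31, 32, 37, 51, 65, 69, 70, 69, 68, 68, 69, 70, 66, 54, 40, 34, 33, 33, 33, 33, 33]
-0.7 pre [80, 74, 72, 75, 76, 72, 72, 77, 78, 77, 76, 76, 78, 80, 104, 127, 145, 163, 150, 129, 98, 85, 103, 113, 99, 74, 69, 75, 99, 117, 116, 115, 116, 116, 116, 116, 116, 116, 115, 114, 112, 100, 80, 73]
-0.35 in [109, 110, 109, 109, 110, 109, 108, 107, 108, 108, 107, 107, 108, 107, 106, 108, 108, 105, 91, 58, 35, 23, 17, 19, 21, 23, 30, 45, 58, 65, 67, 68, 66, 62, 60, 61, 63, 61, 44, 28, 26, 27, 28, 29]
-0.35 pre [92, 92, 91, 91, 91, 91, 90, 90, 90, 89, 89, 89, 90, 94, 108, 132, 149, 158, 159, 141, 123, 115, 116, 119, 125, 129, 126, 116, 113, 114, 115, 116, 117, 118, 115, 117, 99, 74, 68, 69, 69, 69, 69, 69]
0 in [119, 117, 117, 117, 117, 115, 114, 113, 112, 111, 110, 104, 102, 113, 115, 115, 115, 115, 11
[... 409 characters left out ...]
122, 125, 124, 122, 121, 125, 125, 101, 56, 37, 42, 57, 68, 68, 68, 68, 68, 68, 68, 70, 71, 72, 73, 65, 52, 31, 16]
0.35 pre [99, 100, 100, 99, 98, 98, 97, 97, 96, 96, 94, 92, 91, 89, 99, 114, 127, 142, 140, 118, 108, 99, 96, 100, 117, 131, 103, 73, 88, 91, 77, 71, 71, 71, 71, 71, 71, 71, 71, 71, 71, 71, 71, 71]
0.7 in [94, 91, 96, 102, 102, 96, 97, 99, 98, 94, 96, 98, 99, 101, 103, 102, 103, 103, 103, 103, 97, 96, 91, 81, 68, 49, 55, 71, 69, 68, 67, 66, 66, 66, 67, 69, 71, 70, 59, 42, 24, 15, 17, 17]
0.7 pre [92, 81, 83, 91, 94, 91, 90, 89, 85, 78, 81, 85, 91, 98, 101, 105, 114, 121, 117, 112, 106, 98, 109, 123, 99, 61, 53, 65, 42, 27, 32, 32, 28, 31, 33, 31, 26, 28, 28, 24, 17, 12, 20, 27]
```

```bash
python3 - <<'E'
from h import *
s=optics.read_camera("scene").mean(2).astype(np.float32);p=cv2.imread("pics/s5.png").mean(2).astype(np.float32)
c=C["scene"];cam=-c["R"].T@c["t"]
def prof(im,O,lab):
  u=mR.T@(cam-O);phi0=np.arctan2(u[1],u[0])
  for dp in(-.7,-.35,0,.35,.7):
    P=np.array([proj("scene",O+mR@[.014*np.cos(phi0+dp),.014*np.sin(phi0+dp),z])[0]+[-.1,-1.3] for z in np.arange(-.010,.031,.001)]).astype(np.float32)
    print(lab,dp,cv2.remap(im,P[None,:,0],P[None,:,1],cv2.INTER_LINEAR)[0].astype(int).tolist())
print(list(range(-10,31)))
prof(p,MO+mR@[-.002,.0015,.1588],"pre");prof(s,MO+mR@[.001,.0008,-.0021],"in")
q=s[205:245,392:430].astype(int)
for r,y in zip(q,range(205,245)): print(y,' '.join(f"{v//10:2d}" for v in r))
E
```

```text
[-10, -9, -8, -7, -6, -5, -4, -3, -2, -1, 0, 1, 2, 3, 4, 5, 6, 7, 8, 9, 10, 11, 12, 13, 14, 15, 16, 17, 18, 19, 20, 21, 22, 23, 24, 25, 26, 27, 28, 29, 30]
pre -0.7 [57, 53, 52, 49, 45, 54, 75, 95, 112, 124, 135, 123, 76, 59, 62, 63, 64, 64, 64, 64, 64, 64, 63, 49, 33, 18, 7, 4, 2, 3, 4, 4, 6, 4, 1, 0, 6, 9, 12, 16, 19]
pre -0.35 [66, 61, 63, 65, 62, 56, 62, 67, 69, 70, 69, 68, 65, 65, 66, 66, 66, 66, 66, 66, 67, 67, 67, 55, 39, 20, 6, 4, 5, 5, 5, 3, 4, 6, 6, 5, 5, 7, 9, 11, 11]
pre 0 [80, 79, 79, 80, 80, 77, 73, 74, 75, 74, 74, 79, 88, 87, 85, 83, 81, 82, 82, 81, 82, 85, 82, 65, 43, 17, 5, 6, 6, 7, 7, 6, 6, 7, 9, 8, 7, 8, 12, 20, 33]
pre 0.35 [90, 89, 95, 96, 93, 94, 102, 98, 94, 96, 104, 90, 77, 72, 70, 71, 75, 80, 81, 74, 69, 70, 68, 60, 38, 11, 4, 10, 11, 10, 10, 10, 11, 11, 11, 11, 11, 12, 13, 13, 12]
pre 0.7 [105, 104, 103, 103, 103, 104, 105, 105, 106, 106, 105, 94, 80, 72, 69, 70, 71, 70, 70, 70, 71, 71, 68, 55, 31, 7, 3, 5, 5, 5, 6, 8, 8, 8, 8, 8, 9, 10, 9, 10, 11]
in -0.7 [95, 91, 90, 90, 92, 90, 92, 94, 95, 95, 95, 97, 101, 104, 105, 101, 79, 50, 34, 28, 30, 31, 31, 31, 33
[... 4846 characters left out ...]
13 13 13 13 13 13 13 13 13 13 13 13 13 13 13 13 13 10  8  9 10 11 11 11 12 12 12 11 10  9 13 13 13 13 13 13 13
240 13 13 13 13 13 13 13 13 13 13 13 13 13 13 13 13 13 13 14  8  9 10 11 11 11 12 12 12 11 11  9 10 13 13 13 13 13 13
241 13 13 13 13 13 13 13 13 13 13 13 13 13 13 13 13 13 14 14 10  9 10 10 11 11 12 12 12 11 11 10  9 13 13 13 13 13 13
242 13 13 13 13 13 13 13 13 13 13 13 13 13 13 13 13 13 14 14 10  8  9 10 11 11 12 12 12 11 11 10  9 11 13 13 13 13 13
243 13 13 13 13 13 13 13 13 13 13 13 13 13 13 13 13 13 13 13 13 11  9 10 11 11 11 12 12 12 11 11 10 11 13 13 13 13 13
244 13 13 13 13 13 13 13 13 13 13 13 13 13 13 13 13 13 13 13 13 10  8  9 10 11 11 12 12 12 11 11 10  9 13 13 13 13 13
```

```bash
python3 - <<'E'
from h import *
p=cv2.imread("pics/s3.png").mean(2).astype(int)[216:240,396:428]
for r,y in zip(p,range(216,240)): print(y,' '.join(f"{v//10:2d}" for v in r))
s=optics.read_camera("scene");cv2.imwrite("pics/s6.png",s[:,:,::-1])
t=optics.read_camera("top");cv2.imwrite("pics/t6.png",t[:,:,::-1])
for nm,(a,b) in {"rim":(.014,0),"col0":(.016,0),"col12":(.016,.012),"col8":(.016,.008)}.items():
    P=proj("scene",np.array([MO+mR@[a*np.cos(k),a*np.sin(k),b] for k in np.arange(0,6.28,.785)]))+[-.1,-1.3];print(nm,P.round(0).astype(int).tolist())
E
```

```text
216 10 10 10  6  6  6  6  6  6  6  6  6  6  6  6  3  0  0  1  0  0  3  6  6  6  6  6  6  6  6  6 10
217 10 10 10  6  6  6  6  6  6  6  6  6  6  6  6  6  3  0  1  0  1  0  6  6  6  6  6  6  6  6 10 10
218 10 10 10 10 10  6  6  6  6  6  6  6  6  6  6  6  6  1  0  1  1  0  3  6  6  6  6  6  6  6 10 10
219 10 10 10 10 10 10  6  6  6  6  6  6  6  6  6  6  6  3  0  0  1  0  2  6  6  6  6  6  6 10 10 10
220 10 10 10 10 10 10 10 10  6  6  6  6  6  6  6  6  6  6  1  0  1  0  0  5  6  6  7  7 10 10 10 10
221 10 10 10 10 10 10 10 10 10  6  6  6  6  6  6  6  6  6  3  0  1  0  0  4 11 11 12 12 10 10 10  9
222 10 10 10 10 10 10 10 10 10 10 11  6  6  6  6  6  6  6  4  1  0  0  0  2 12 12 12 12  8 10  9  9
223 10 10 11 10 10 10 10 11 10 10 11 10 10 11 11  6  6 10  9  6  1  0  5 11 12 12 10  9  9 10  9  9
224 10 10 10 10 11 10 10 10 10 10 10 10 10 10 10 10 11  5  4  3  8 12 13 14 11 10  9 10 10  9  9  9
225 10 10 10 10 10 10 10 10 10 10 10 10 10 10 10 11  5 11 14 12 11 10 11  9  9 10 10 10 10  9  9  9
226 10 10 10 10 10 10 10 10 10 10 10 10 10 10 12 12 11 10  9  6  8  9  7 10 10 10 10 10 10  9  9  9

[... 1007 characters left out ...]
10 10 10 10 10 10 10 10 10 10 10 10  7  7  7  8  8  8  9  9  9  9 10  8  9  8 10 10 10 10 10
238 10 10 10 10 10 10 10 10 10 10 10 10 10  9  6  7  8  8  8  9  9  9  9 10 10  9  9 10 10 10 10 10
239 10 10 10 10 10 10 10 10 10 10 10 10 10 10  8  6  7  8  8  8  9  9  9 10 10  9  9 10 10 10 10 10
rim [[419, 228], [414, 229], [409, 231], [406, 234], [407, 235], [412, 234], [417, 231], [420, 229]]
col0 [[420, 227], [415, 229], [408, 231], [405, 234], [406, 235], [412, 234], [418, 231], [421, 228]]
col12 [[417, 221], [412, 223], [406, 225], [402, 228], [403, 229], [409, 228], [415, 225], [419, 222]]
col8 [[418, 223], [413, 225], [407, 227], [403, 230], [404, 231], [410, 230], [416, 227], [420, 224]]
```

The numbers from the picture are ambiguous about seating. I'll back off 20 mm, with the rod staying in the tube, and compare.

>>> play_rows(commands=[[0.75, 0, 0, 0, 0, 0], [1.0, 0, 0, 0, 0, 0], [1.0, 0, 0, 0, 0, 0], [0, 0, 0, 0, 0, 0], [0, 0, 0, 0, 0, 0]])

```text
time: 15.2
tool_pos: [0.6, -0.0122, 0.1606]
tcp_rot: [-1.969, -1.692, -0.717]
wrist_force: [0.1, 0.2, -3.3]
width: 0.172
grip_force: 70.2
```

```bash
python3 st.py; python3 - <<'E'
from h import *
s=optics.read_camera("scene");cv2.imwrite("pics/s7.png",s[:,:,::-1])
p=s.mean(2).astype(int)[200:240,390:430]
for r,y in zip(p,range(200,240)): print(y,' '.join(f"{v//10:2d}" for v in r))
E
```

```text
[0.001  0.0007 0.02  ]
[ 0.0009  0.0006 -0.1   ]
F tool [-2.0188  0.1178  2.6743] M tool [ 0.1054 -0.4965 -0.0333] rot err [ 0.0013  0.0004 -0.0007] 15.2
200  8  3  3  1  3  3  3  3  2  2  2  2  2  2  1  2  2  2  2  2  3  2  2  2  2  2  2  2  2  2  2  2  2  2  2  2  2  2  2  2
201  7  2  3  3  3  3  3  3  3  4  8  5  2  1  1  2  1  1  2  2  2  2  2  2  2  2  2  2  2  2  2  2  2  2  2  2  2  2  2  2
202 13  3  3  3  3  3  3  3  3  6  7  6  2  1  1  1  1  1  1  2  2  2  2  2  2  2  2  2  2  2  2  2  2  2  2  2  2  2  2  2
203 13  7  3  3  3  3  3  3  3  3  6  6  3  1  1  1  1  1  2  1  1  2  2  2  2  2  2  2  2  2  2  2  2  2  2  2  2  2  2  2
204 12 12  4  2  2  3  3  3  2  2  4  7  6  4  4  5  4  6  7  5  5  6  5  3  2  2  2  2  2  2  2  2  2  2  2  2  2  2  2  2
205 12 12  4  3  2  3  3  3  3  2  2  4  6  6  7  7  7  7  6  7  6  6  6  5  4  4  4  2  2  2  2  2  2  2  2  2  2  2  2  2
206 12 12  5  2  2  2  3  3  3  2  2  5  7  7  7  7  7  7  6  7  6  6  6  6  5  5  5  4  2  1  2  2  2  2  2  2  2  2  2  2
207 12 12  7  2  2  2  3  3  2  2  4  7  7  7  7  7  7  6  6  6  6  6  6  6  5
[... 3313 characters left out ...]
 8  8  9  7  6  8  9  9 10 11 10 11 11 11 11 11 10  9 13 13 13 13 13 12 12 12 13
235 13 13 13 12 12 12 12 12 12 13 13 13 13 12 12 13 13 10  8  9  9 10 10 10 11 11 11 11 11 10  9 10 13 13 13 13 12 12 12 12
236 13 13 13 13 12 12 12 12 12 12 12 12 12 12 13 13 13 13  8  8  9  9 10 10 11 11 11 11 11 11 10  8 13 13 13 13 13 12 12 12
237 13 12 12 13 12 12 12 13 13 13 13 13 12 12 13 13 13 13 13  8  9  9 10 10 11 11 12 11 11 11 10  9 11 13 13 12 12 12 12 12
238 13 13 12 12 12 12 12 12 13 13 13 13 12 12 13 13 13 13 13 11  7  9 10 10 11 11 11 11 11 11 10  9 11 13 12 12 12 12 12 12
239 12 13 12 12 12 12 12 12 13 13 13 13 13 13 13 13 13 13 13 13 10  8  9 10 11 11 11 12 11 11 11 10 11 13 13 13 12 12 12 12
```

The picture now shows the rod emerging at cols 408–413 and the lit hex collar at rows 214–222. In the previous picture that collar reached right down to the rim at row 233, so it was fully seated. I'll draw it out.

>>> play_rows(commands=[[1.5, 0, 0, 0, 0, 0], [2, 0, 0, 0, 0, 0], [2, 0, 0, 0, 0, 0], [2, 0, 0, 0, 0, 0], [2, 0, 0, 0, 0, 0]])

```text
time: 15.67
tool_pos: [0.611, 0.0605, 0.2222]
tcp_rot: [-1.969, -1.689, -0.717]
wrist_force: [0.6, 0.0, -1.8]
width: 0.168
grip_force: 70.2
```

>>> play_rows(commands=[[2, 0, 0, 0, 0, 0], [2, 0, 0, 0, 0, 0], [2, 0, 0, 0, 0, 0], [1, 0, 0, 0, 0, 0], [0, 0, 0, 0, 0, 0]])

```text
time: 16.08
tool_pos: [0.6198, 0.1141, 0.269]
tcp_rot: [-1.967, -1.693, -0.72]
wrist_force: [0.1, -0.4, -1.1]
width: 0.163
grip_force: 70.2
```

>>> play_rows(commands=[[0, 0, -1, 0, -0.07, 0], [0, 0, -1, 0, -0.07, 0], [0, 0, -1, 0, -0.07, 0], [0, 0, -1, 0, -0.07, 0], [0, 0, -1, 0, -0.07, 0]])

```text
time: 16.5
tool_pos: [0.6147, 0.0851, 0.3081]
tcp_rot: [-2.196, -1.881, -0.381]
wrist_force: [-0.0, -0.2, -2.8]
width: 0.172
grip_force: 70.1
```

>>> play_rows(commands=[[0, 0, 0, 0, -0.07, 0], [0, 0, 0, 0, -0.07, 0], [0, 0, 0, 0, -0.07, 0], [0, 0, 0, 0, -0.07, 0], [0, 0, 0, 0, -0.07, 0]])

```text
time: 16.92
tool_pos: [0.6148, 0.0857, 0.308]
tcp_rot: [2.383, 2.044, -0.007]
wrist_force: [0.1, -0.2, -2.2]
width: 0.17
grip_force: 70.1
```

>>> play_rows(commands=[[0, 0, 0, 0, 0, 0], [0, 0, 0, 0, 0, 0], [0, 0, 0, 0, 0, 0], [0, 0, 0, 0, 0, 0], [0, 0, 0, 0, 0, 0]])

```text
time: 17.33
tool_pos: [0.615, 0.0855, 0.3084]
tcp_rot: [-2.385, -2.044, 0.002]
wrist_force: [-0.5, 0.5, -3.0]
width: 0.166
grip_force: 70.1
```

```bash
python3 st.py; python3 - <<'E'
from h import *
s=optics.read_camera("scene");t=optics.read_camera("top");cv2.imwrite("pics/s8.png",s[:,:,::-1]);cv2.imwrite("pics/t8.png",t[:,:,::-1])
T=now();print(T, np.abs(sensors.read_state()["joint_vel"]).max())
for q in(.0,.044,.164): X=(T@[-q,0,-.0065,1])[:3];print(q,X,proj("scene",X),proj("top",X))
# cover: knob still at its open place?
a=cv2.imread("pics/s3.png").mean(2)[212:224,408:422];b=s.mean(2)[212:224,408:422]
print([(len(np.where(i<30)[0]),np.argwhere(i<30).mean(0)) for i in(a,b)])
E
```

```text
[ 0.0011 -0.0758  0.2051]
[ 0.0006 -0.153   0.1132]
F tool [ 0.4538 -0.6165  3.0391] M tool [-0.0533  0.0445  0.009 ] rot err [ 0.0003  0.6988 -0.0039] 17.3333
[[ 0.1529  0.9882 -0.0007  0.6151]
 [ 0.9882 -0.1529 -0.0007  0.0856]
 [-0.0008 -0.0005 -1.      0.3087]
 [ 0.      0.      0.      1.    ]] 0.006113382887286208
0.0 [0.6151 0.0857 0.3152] [[372.3807 102.8277]] [[317.6525 129.8818]]
0.044 [0.6083 0.0422 0.3152] [[388.6205 117.7882]] [[344.189  130.3084]]
0.164 [ 0.59   -0.0764  0.3153] [[438.2571 163.5147]] [[416.6256 131.4728]]
[(50, array([5.74, 7.24])), (50, array([5.74, 7.24]))]
```

```bash
python3 - <<'E'
from h import *
T=now()
for n,a,b,bi in(("top","t8","t3",[-.5,-.3]),("scene","s8","s3",[-.1,-1.3])):
    im=cv2.imread(f"pics/{a}.png").mean(2).astype(np.float32)
    for q in(.06,.09,.12,.15,.158,.162,.166,.17):
        zs=np.arange(-.02,.021,.002)  # offset vertical (scene) 
        P=np.array([proj(n,(T@[-q,0,-.0065-z,1] if n=="scene" else T@[-q,z,-.0065,1])[:3])[0]+bi for z in zs]).astype(np.float32)
        print(n,q,cv2.remap(im,P[None,:,0],P[None,:,1],cv2.INTER_LINEAR)[0].astype(int).tolist())
E
```

```text
top 0.06 [102, 98, 93, 90, 89, 88, 87, 86, 85, 84, 83, 83, 82, 82, 81, 82, 90, 115, 118, 120, 123]
top 0.09 [83, 82, 82, 81, 80, 80, 79, 80, 80, 80, 80, 80, 79, 79, 79, 80, 79, 79, 78, 78, 83]
top 0.12 [84, 85, 84, 84, 81, 78, 78, 78, 77, 78, 77, 77, 78, 77, 78, 78, 77, 78, 77, 78, 78]
top 0.15 [76, 76, 75, 75, 74, 74, 74, 74, 75, 75, 76, 76, 76, 76, 76, 76, 76, 76, 76, 77, 77]
top 0.158 [74, 73, 73, 73, 72, 72, 72, 73, 72, 72, 73, 73, 74, 75, 75, 76, 76, 76, 77, 77, 77]
top 0.162 [72, 73, 72, 72, 72, 71, 70, 71, 71, 72, 72, 74, 75, 76, 76, 76, 75, 76, 76, 75, 75]
top 0.166 [70, 70, 70, 69, 69, 69, 69, 69, 70, 70, 71, 72, 72, 72, 72, 72, 73, 73, 74, 74, 74]
top 0.17 [68, 69, 68, 68, 68, 68, 68, 68, 70, 70, 72, 72, 73, 73, 73, 74, 74, 74, 74, 75, 76]
scene 0.06 [91, 105, 104, 103, 105, 102, 85, 65, 77, 82, 84, 83, 80, 82, 91, 95, 82, 60, 56, 59, 60]
scene 0.09 [96, 95, 95, 96, 96, 91, 72, 67, 77, 83, 85, 83, 80, 83, 94, 97, 95, 96, 94, 71, 56]
scene 0.12 [34, 20, 24, 41, 61, 70, 50, 50, 54, 53, 65, 118, 137, 83, 29, 20, 31, 31, 51, 57, 76]
scene 0.15 [40, 42, 42, 42, 43, 41, 47, 67, 85, 105, 127, 150, 138, 83, 35, 33, 44, 44, 42, 33, 30]
scene 0.158 [27, 24, 24, 24, 24, 24, 24, 30, 51, 91, 124, 132, 115, 53, 31, 26, 31, 32, 35, 35, 35]
scene 0.162 [31, 28, 27, 28, 30, 30, 28, 28, 31, 43, 58, 75, 58, 31, 30, 32, 34, 33, 33, 34, 35]
scene 0.166 [39, 31, 29, 29, 29, 30, 31, 30, 30, 31, 30, 31, 31, 32, 33, 34, 35, 34, 34, 35, 37]
scene 0.17 [41, 39, 29, 27, 28, 29, 29, 29, 30, 31, 31, 31, 31, 32, 32, 33, 34, 35, 34, 35, 35]
```

The rod is level within about 1°, held still, and the cover is still open.

```bash
python3 -c "
from workcell import order
print(order.finish_job())"
```

```text
the job is handed in; nothing more can be done
None
```

The job is handed in: the dust cover was swung open and left open, the dipstick was seated fully in the tube, drawn out again, and is held still and level about 0.31 m above the table; the judge's result was not shown.

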